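# Build up the barrel column on the assembly stand

### The job

Build the barrel up as one upright column on the round blue assembly stand: first the black ring, seated inside the stand's raised metal rim, then the large grey ring on top of it, then the brass spacer disc, and the small grey ring at the very top, each flat and centred on the one below. Leave the other things on the bench where they are.

Things in the scene. Friction and masses are not known exactly. Their poses are not given: they have to be found in the camera images.
- stand: Round assembly stand, fixed to the bench: blue disc 90 mm across and 10 mm thick with a bare aluminium rim standing on it. The rim is 72 mm across outside and 62 mm inside and rises 6 mm above the disc's top (16 mm above the bench). Origin: centre of the underside, on the bench; z up. The seat inside the rim lies 10 mm above the origin.
- tall_black: Black turned ring with one bright line round it, 54 mm across, 38 mm high, about 0.11 kg, loose; the only black ring. Origin: centre of the underside; z up along its axis; every yaw is alike. The three rings and the spacer are rigid and have flat tops and undersides; none drops into another: each rests on the flat top of the one below. Grasp any of them across the diameter.
- large_grey: Large light-grey turned ring with a dark line round it, 48 mm across, 30 mm high, about 0.09 kg, loose; the larger of the two grey rings. Origin: centre of the underside; z up along its axis.
- brass_spacer: Solid brass disc (spacer) with a dark line round it and a small dark spot in the middle of its top, 52 mm across, 20 mm high, about 0.15 kg, loose. Origin: centre of the underside; z up along its axis.
- small_grey: Small light-grey turned ring, 40 mm across, 24 mm high, about 0.13 kg, loose; the smaller of the two grey rings. Origin: centre of the underside; z up along its axis.
- reel: Bystander: small reel of solder standing on its flange, orange top, grey body, 51 mm across, 31 mm high, loose. Origin: centre of the underside.
- wool: Bystander: round light-grey tin with a tangle of brass wool in it, 58 mm across, 33 mm high, fixed to the bench. Origin: centre of the underside. Obstacle above it: it stands about beneath the front edge of a row of black fans that hang from the overhead shelf down to 0.49 m above the bench, level, running to the far right (30 degrees from x) and the near left. The work lies on the robot's side: carry things low there (fingertips under 0.25 m).
- lens (a point): Obstacle: the middle of the magnifier lamp's cream lens ring, a fixed disc about 150 mm across and 60 mm thick (slightly tilted) that hangs about 0.31 m above the bench on a gooseneck; the gooseneck runs from the lens away to the right (-y) and back to a clamp at the bench's near edge. The arm and wrist must pass over it or keep to its left (+y); none of the work lies under it.
Mind the look-alikes: they are no part of the job. Several things have the shape of the tall_black; the one meant has the colours described above.

How it is judged:
At the end, for the whole second after the job is handed in: Black ring seated inside the rim within 6 mm of the stand's centre; large grey on it, brass spacer on that, small grey on top, each centred within 10 mm of the one below and resting on it (height within 3 mm), all upright within 0.08 rad and at rest (horizontal distance between tall_black and stand below 0.006 m and z of tall_black in the frame of stand between 0.007 and 0.013 m and angle between each of tall_black, large_grey, brass_spacer, small_grey's own z axis and vertical below 0.08 rad and linear speed of each of tall_black, large_grey, brass_spacer, small_grey below 0.01 m/s and angular speed of each of tall_black, large_grey, brass_spacer, small_grey below 0.1 rad/s and horizontal distance between large_grey and tall_black below 0.01 m and z of large_grey in the frame of tall_black between 0.035 and 0.041 m and horizontal distance between brass_spacer and large_grey below 0.01 m and z of brass_spacer in the frame of large_grey between 0.027 and 0.033 m and horizontal distance between small_grey and brass_spacer below 0.01 m and z of small_grey in the frame of brass_spacer between 0.017 and 0.023 m); the robot touches nothing.
It fails at once if the solder reel is shifted by more than 25 mm (distance of reel from where it was at the start of the episode above 0.025 m).
It also fails if it takes over 96 s, if anything falls off the work surface, if the arm or the gripper's body presses on something with over 40 N, if the wrist force passes 120 N, or if a joint passes its speed limit or range.

### The arm

A 6-joint arm with a two-finger parallel gripper is mounted at the origin on a cart in front of the work surface, level with it; the furniture and walls round the work are solid. World frame = base frame: x ahead of the robot, y to its left, z up, the work surface at z = 0. Lengths are in m, angles in rad, forces in N, time in s.
With the tool pointing down it reaches from about 0.35 to 1 m from the base axis. Payload 7.1 kg.
Tool frame: the origin (TCP) lies at the very end of the fingers, on their centre line; the grasp point (between the pads) lies 19 mm behind it; z points along the fingers, y is the line along which they close (so a half turn about z gives the same grasp; the last joint's range is limited). The gripper opens to 85 mm and grips with 20 to 120 N. Pads are 22 mm wide; open, the fingers measure 114 mm over their backs; the gripper's body (76 mm by 85 mm) begins 54 mm behind the grasp point. The pads swing forward as they close: fully open they stand 13 mm farther back than shut.
Start: joints at [-1.193, 0.423, 1.63, -0, 1.089, -0.019], TCP at [0.242, -0.576, 0.231] pointing down, gripper open.
Joint ranges: [-3, 3], [-0.9, 2.11], [0.09, 2.58], [-1.31, 4.45], [0.11, 2.69], [-2.54, 2.54]. Speed limits (rad/s): [2.39, 2.39, 3.01, 3.14, 3.14, 3.14].

### API

Orientations are given as a unit quaternion [x, y, z, w].
In Python, from bench import arm gives the robot as it stands. Calls block until the motion is done:
- arm.goto(position, orientation): joint-space move of the TCP to a pose.
- arm.move_linear(position, rotation=None, max_speed=0.15): straight line of the TCP; rotation=None keeps the orientation; max_speed is the mean speed in m/s.
- arm.goto_joints(angles): joint-space move.
- arm.move_gripper(opening, force=None): finger opening in m; force is the grip in N (None keeps the last); returns when the fingers have stopped.
- arm.hold(seconds).
- arm.solve_ik(position, orientation): joint angles nearest the present ones, or None.
- arm.get_obs(): the state.
- arm.read_camera(name): name is "scene" or "top"; returns a dict with "color" (420x560x3 uint8, red, green, blue), "depth" (420x560 float32, m along the optical axis (not along the pixel's ray), 0 where there is no reading), "intrinsics" (3x3 intrinsics, pixels), "rvec" (rotation vector, rad) and "tvec" (3), from world to camera coordinates, as OpenCV has them. Camera axes: x right, y down, z forward; pixel columns grow to the right and rows downward; lengths in m; the calibration is good to about 2 mm. A picture is of the moment at which its call begins.
A pose or a line that the arm cannot do raises arm.IKError and nothing moves.
- arm.job_done(): hands the job in; it is judged then, once.
Trained networks look in a picture, given as the dict that the camera call returned (one of the last four; its "shot" number tells which), for a name from the list of things; names that differ only in an ending like _2 or _b are one class to them, and where a whole thing is asked for, a point or a joint stands for the part that bears it (a point fixed in the world has none). Each returns a list of dicts, best first, with "p" (0 to 1); they miss things now and then, are a little off and sometimes report something else, mostly with a low value. They report only what shows in the picture. A call takes as long as a camera call. They do not tell look-alikes from the thing itself.
- arm.trace(thing, picture): "pixels" (420x560 bool, what is visible of it).
- arm.place_of(thing, picture): "position" ([x, y, z] in m, in world coordinates, good to about 4 mm: a listed point, or the origin of a listed thing).
The state is a dict: "time": time; "joints": joint angles; "qvel": joint speeds; "effort": joint torques, N m; "eef_pos": TCP position; "ee_rot": TCP orientation; "contact_force": force on the tool from outside, world axes, zero at the start; "wrist_torque": the same for the moment, N m; "gripper_width": finger opening in m; "finger_force": force on a finger pad.
Only numpy, scipy, OpenCV 4.12 (cv2) and the standard library are available. Lean on these libraries where they do the work, as an engineer would, in place of code of your own. Each camera call takes 0.05 s, during which the arm holds its last target. There are 200 camera calls.

## Working session

There is one attempt and no reset: what is moved stays moved. The work goes in short steps, each a Python script; the robot and the scene stay as the last script left them, time stands still between calls to the robot, and variables do not carry over. Pictures are saved under pics/ and viewed, at most 14 in all, crops included, and the job is handed in when it is done.

```bash
mkdir -p pics; ls
python3 - <<'E'
from bench import arm
import cv2, numpy as np
ps={n:arm.read_camera(n) for n in("scene","top")}
for n,p in ps.items():
    cv2.imwrite(f"pics/{n}0.png",cv2.cvtColor(p["color"],cv2.COLOR_RGB2BGR))
    R=cv2.Rodrigues(p["rvec"])[0]; print(n,"cam at",(-R.T@np.array(p["tvec"]).ravel()).round(3))
    for t in ["stand","tall_black","large_grey","brass_spacer","small_grey","reel","wool","lens"]:
        print(n,t,[(np.round(d["position"],3).tolist(),round(d["p"],2)) for d in arm.place_of(t,p)])
o=arm.get_obs();print(o["time"],o["eef_pos"],o["ee_rot"],o["contact_force"])
E
```

```text
pics
scene cam at [-0.152  0.62   0.633]
scene stand [([0.663, 0.226, 0.001], 0.86)]
scene tall_black [([0.358, 0.174, -0.001], 0.78), ([0.354, -0.003, -0.001], 0.75), ([0.484, 0.397, -0.001], 0.68)]
scene large_grey [([0.572, 0.322, 0.0], 0.63)]
scene brass_spacer [([0.458, 0.272, 0.0], 0.68)]
scene small_grey [([0.549, 0.207, 0.003], 0.65)]
scene reel [([0.659, 0.113, 0.001], 0.69)]
scene wool [([0.592, 0.421, 0.002], 0.63)]
scene lens []
top cam at [0.464 0.213 1.023]
top stand [([0.661, 0.23, -0.004], 0.6)]
top tall_black [([0.356, 0.171, 0.0], 0.95), ([0.356, -0.001, -0.003], 0.74), ([0.485, 0.397, -0.003], 0.56), ([0.545, 0.206, -0.002], 0.56), ([0.595, 0.422, -0.002], 0.21)]
top large_grey [([0.572, 0.326, 0.002], 0.59), ([0.548, 0.202, 0.001], 0.51)]
top brass_spacer [([0.462, 0.27, -0.002], 0.67), ([0.595, 0.42, -0.003], 0.3)]
top small_grey [([0.546, 0.205, -0.002], 0.78)]
top reel [([0.658, 0.113, -0.003], 0.94)]
top wool [([0.595, 0.418, 0.002], 0.66)]
top lens []
0.9 [ 0.24156573 -0.57640774  0.23133333] [ 9.80381970e-01  1.97107060e-01 -6.17165509e-08  1.54067968e-05] [0.15057679 0.0399535  1.05268299]
```

View pics/scene0.png

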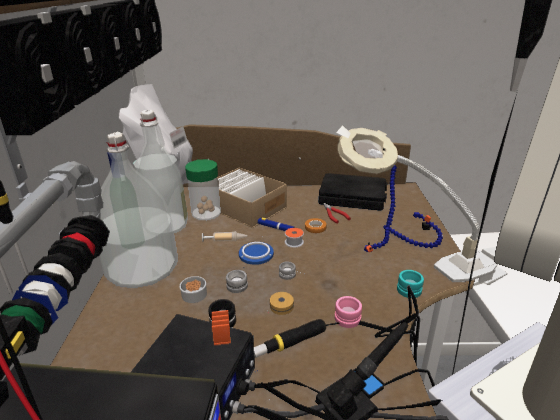

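View pics/top0.png

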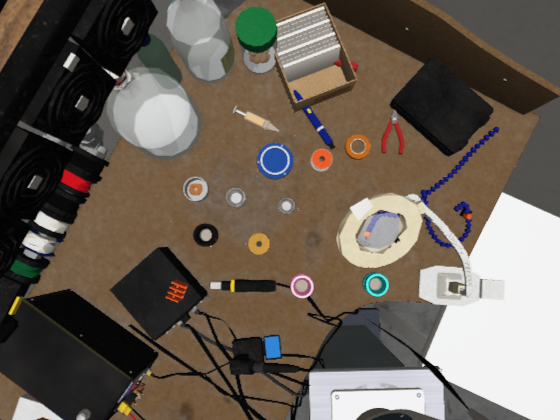

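The scene view shows the black ring at about (222,312), behind the orange holder. The top view shows it at (206,235), the large grey ring at (235,197), the small grey at (287,206), brass at (259,243) and the stand at (275,161). The pink, teal and orange rings are look-alikes. Next I'll refine the centres and measure the obstacles.

```bash
cat > h.py <<'E'
from bench import arm
import cv2, numpy as np
from scipy.optimize import least_squares
from scipy.spatial.transform import Rotation as Rn
def cloud(p):
    K=np.array(p["intrinsics"]);R=cv2.Rodrigues(np.array(p["rvec"]))[0];t=np.array(p["tvec"]).ravel()
    v,u=np.mgrid[:420,:560];d=p["depth"]
    X=np.stack([(u-K[0,2])/K[0,0]*d,(v-K[1,2])/K[1,1]*d,d],-1)
    W=(X-t)@R; W[d==0]=np.nan
    return W
def centre(W,c,r,ztop,tol=.005):
    """centre of the flat top: pixels at the top's height near c; enclosing circle and circle of known radius"""
    d=np.hypot(W[...,0]-c[0],W[...,1]-c[1])
    P=W[(abs(W[...,2]-ztop)<tol)&(d<r+.012)][:,:2].astype(np.float32)
    if len(P)<20: return None
    (x,y),rr=cv2.minEnclosingCircle(P*1000)
    hull=cv2.convexHull(P)[:,0]
    s=least_squares(lambda q:np.hypot(*(hull-q[:2]).T)-q[2],[*c,r],loss="soft_l1",f_scale=.001).x
    return np.round([x/1000,y/1000,rr/1000,*s,len(P)],4)
E
python3 - <<'E'
from h import *
T=dict(stand=((.662,.228),.036,.016),disc=((.662,.228),.045,.010),tall_black=((.485,.397),.027,.038),large_grey=((.572,.324),.024,.03),brass_spacer=((.46,.271),.026,.02),small_grey=((.547,.205),.02,.024),reel=((.659,.113),.0255,.031))
for n in("scene","top"):
    p=arm.read_camera(n);W=cloud(p)
    for t,a in T.items(): print(n,t,centre(W,*a))
    b=W[(abs(W[...,0]-.5)<.05)&(abs(W[...,1]-.25)<.06)]
    print("bench z",np.nanmedian(b[:,2]))
    L=W[(abs(W[...,2]-.33)<.06)&(W[...,0]>.3)&(W[...,0]<.7)&(abs(W[...,1])<.2)]
    if len(L): print("lens",np.nanmin(L,0),np.nanmax(L,0),np.nanmean(L,0))
    if n=="top":
        for y in np.arange(-.35,.2,.05):
            m=(abs(W[...,1]-y)<.025)&(W[...,0]>.25)&(W[...,0]<.75)&(W[...,2]<.7); print("y%.2f zmax %.3f"%(y,np.nanmax(W[m][:,2])),W[m][np.nanargmax(W[m][:,2])].round(3))
        m=(abs(W[...,0]-.38)<.09)&(abs(W[...,1]-.46)<.12)&(W[...,2]>.045); B=W[m]; print("box",B.min(0),B.max(0),np.median(B[:,2]))
        print("box corner right",W[290,203],W[250,160])
E
```

```text
scene stand [6.597e-01 2.281e-01 4.540e-02 6.586e-01 2.290e-01 4.370e-02 3.150e+02]
scene disc [6.583e-01 2.279e-01 4.660e-02 6.585e-01 2.276e-01 4.490e-02 5.110e+02]
scene tall_black [4.813e-01 3.968e-01 2.760e-02 4.815e-01 3.975e-01 2.660e-02 1.670e+02]
scene large_grey [5.694e-01 3.253e-01 2.450e-02 5.692e-01 3.245e-01 2.350e-02 1.570e+02]
scene brass_spacer [4.575e-01 2.709e-01 2.670e-02 4.573e-01 2.709e-01 2.610e-02 3.510e+02]
scene small_grey [5.458e-01 2.024e-01 2.080e-02 5.462e-01 2.028e-01 1.990e-02 1.120e+02]
scene reel [6.560e-01 1.132e-01 2.650e-02 6.563e-01 1.146e-01 2.500e-02 1.610e+02]
bench z 0.0011591117939719257
lens [ 0.41200859 -0.03100267  0.28401562] [0.53533404 0.12031062 0.3513208 ] [0.46917549 0.05587326 0.31454645]
top stand [6.589e-01 2.307e-01 4.410e-02 6.585e-01 2.308e-01 4.230e-02 3.370e+02]
top disc [6.597e-01 2.307e-01 4.520e-02 6.592e-01 2.309e-01 4.440e-02 9.380e+02]
top tall_black [4.809e-01 4.003e-01 2.690e-02 4.809e-01 4.002e-01 2.650e-02 1.850e+02]
top large_grey [5.690e-01 3.275e-01 2.400e-02 5.690e-01 3.274e-01 2.340e-02 1.370e+02]
top brass_sp
[... 305 characters left out ...]
  0.27004358] [0.5418236  0.12293287 0.35182675] [0.47775248 0.04960435 0.31572914]
y-0.35 zmax 0.004 [ 0.603 -0.342  0.004]
y-0.30 zmax 0.049 [ 0.747 -0.278  0.049]
y-0.25 zmax 0.125 [ 0.697 -0.255  0.125]
y-0.20 zmax 0.142 [ 0.355 -0.175  0.142]
y-0.15 zmax 0.224 [ 0.445 -0.127  0.224]
y-0.10 zmax 0.261 [ 0.483 -0.076  0.261]
y-0.05 zmax 0.321 [ 0.506 -0.027  0.321]
y-0.00 zmax 0.337 [0.532 0.019 0.337]
y0.05 zmax 0.346 [0.526 0.074 0.346]
y0.10 zmax 0.352 [0.529 0.08  0.352]
y0.15 zmax 0.141 [0.25  0.13  0.141]
box [0.29010688 0.3974323  0.04512355] [0.469663   0.5798737  0.54452886] 0.08778826524587693
box corner right [0.35071583 0.40571539 0.02347618] [0.44815817 0.49070802 0.07979738]
```

```bash
cat >> h.py <<'E'
def quat(deg):
    f=np.radians((deg+90)/2); return [np.cos(f),np.sin(f),0,0]
Q=quat(48)
def say(m):
    o=arm.get_obs();print(m,"t%.1f"%o["time"],"tcp",o["eef_pos"].round(4) if hasattr(o["eef_pos"],"round") else o["eef_pos"],"w%.4f"%o["gripper_width"],"F",np.round(o["contact_force"],1),"ff",np.round(o["finger_force"],1))
    return o
def pick(c,zt,dia,lift,force=40):
    arm.move_gripper(min(.085,dia+.024))
    arm.goto([*c,zt+.07],Q); arm.move_linear([*c,zt],max_speed=.08)
    say("at grasp"); arm.move_gripper(dia-.01,force); o=say("gripped")
    arm.move_linear([*c,lift],max_speed=.15); say("lifted")
def place(c,zt,dia,zup):
    arm.goto([*c,zt+.04],Q); arm.move_linear([*c,zt+.003],max_speed=.08)
    f0=np.array(arm.get_obs()["contact_force"])[2]
    for dz in (.002,.001,0,-.001):
        arm.move_linear([*c,zt+dz],max_speed=.03); f=np.array(arm.get_obs()["contact_force"])[2]
        if abs(f-f0)>3: break
    say(f"down dz {dz} df {f-f0:.1f}")
    arm.move_gripper(min(.085,dia+.024)); say("open")
    arm.move_linear([*c,zup],max_speed=.12)
S=dict(stand=(.6588,.2293),black=(.481,.3988),large=(.569,.326),brass=(.4572,.2722),small=(.5465,.204))
E
python3 - <<'E'
from h import *
a=np.radians(-67.2);arm.goto([.55*np.cos(a),.55*np.sin(a),.47],quat(-67)); say("up")
print([np.round(arm.solve_ik([.44,.24,z],Q),2) for z in(.47,.2)], np.round(arm.solve_ik([*S["black"],.008],Q),2),np.round(arm.solve_ik([*S["small"],.002],Q),2))
arm.goto([.44,.24,.47],Q); say("over")
arm.goto([.44,.24,.2],Q); say("low")
pick(S["black"],.008,.054,.12)
p=arm.read_camera("scene");cv2.imwrite("pics/s1.png",p["color"][...,::-1])
E
```

```text
up t2.0 tcp [ 0.213  -0.5068  0.4683] w0.0856 F [-0.1 -0.2 -1.6] ff 0.0
[array([ 0.48,  0.04,  1.59, -0.  ,  1.52, -0.36]), array([ 0.48,  0.29,  1.93, -0.  ,  0.93, -0.36])] [ 0.67  0.73  1.72 -0.    0.69 -0.16] [ 0.34  0.7   1.82 -0.    0.62 -0.5 ]
over t4.7 tcp [0.4403 0.2395 0.47  ] w0.0853 F [ 0.5 -0.3 -0.4] ff 0.0
low t5.8 tcp [0.4412 0.2405 0.2012] w0.0853 F [0.  0.3 1.2] ff 0.0
at grasp t7.9 tcp [0.4813 0.3991 0.0084] w0.0779 F [-0.   0.3  0.1] ff 0.0
gripped t8.2 tcp [0.4814 0.3991 0.009 ] w0.0512 F [-0.3 -1.1  5.6] ff 41.7
lifted t9.2 tcp [0.4804 0.3983 0.1191] w0.0510 F [-1.2 -0.3 -1.9] ff 41.6
```

View pics/s1.png

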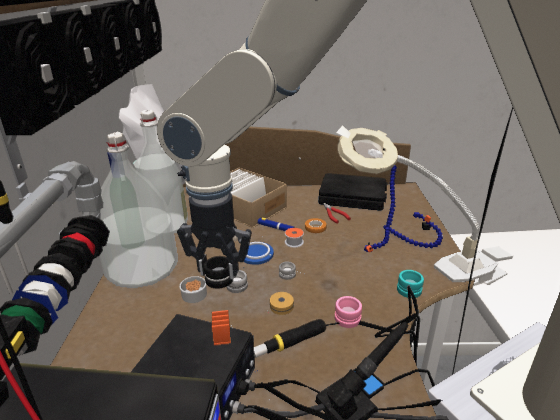

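The black ring is lifted, upright in the fingers at about (217,268). Next I'll seat it in the stand.

Run:
```python
from h import *
place(S["stand"],.018,.054,.13)
arm.goto([.52,.30,.14],Q); say("clear")
for n in("scene","top"):
    p=arm.read_camera(n);W=cloud(p)
    print(n,"black",centre(W,S["stand"],.027,.048,.006),"reel",centre(W,(.659,.113),.0255,.031))
    z=W[(np.hypot(W[...,0]-.6588,W[...,1]-.2293)<.03)][:,2]; print(np.nanpercentile(z,[50,80,95]).round(4))
    c=p["color"][...,::-1]
    c=c[210:310,200:340] if n=="scene" else c[100:220,200:340]
    cv2.imwrite(f"pics/{n}2.png",cv2.resize(c,None,fx=4,fy=4))
a,b=[cv2.imread(f"pics/{n}2.png") for n in("scene","top")]
cv2.imwrite("pics/both2.png",cv2.resize(np.hstack([a[:400],b[:400]]),(800,286)))
```

```text
down dz 0 df 7.3 t11.6 tcp [0.6589 0.2293 0.019 ] w0.0511 F [-2.3 -0.6  5.3] ff 42.7
open t11.9 tcp [0.6588 0.2293 0.0179] w0.0779 F [ 0.3 -0.5  0.7] ff 0.0
clear t13.7 tcp [0.5199 0.3003 0.1398] w0.0778 F [ 0.4 -0.1 -0.1] ff 0.0
scene black [6.568e-01 2.290e-01 2.820e-02 6.570e-01 2.284e-01 2.700e-02 1.600e+02] reel [6.560e-01 1.146e-01 2.620e-02 6.564e-01 1.141e-01 2.510e-02 1.600e+02]
[0.0379 0.0469 0.0493]
top black [6.583e-01 2.307e-01 2.710e-02 6.582e-01 2.309e-01 2.670e-02 1.780e+02] reel [6.569e-01 1.180e-01 2.550e-02 6.567e-01 1.179e-01 2.490e-02 3.190e+02]
[0.0364 0.0468 0.0488]
```

View pics/both2.png

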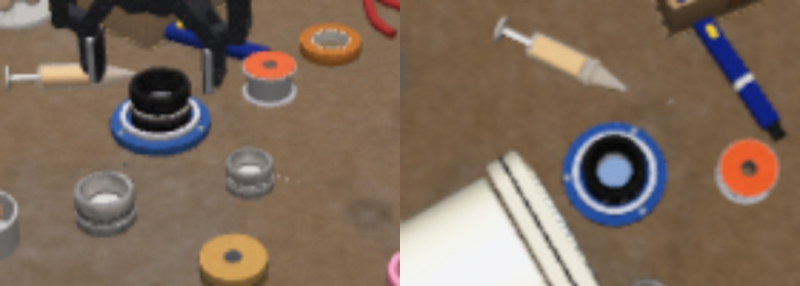

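The black ring is seated, with its top at 0.048 and concentric with the rim. Next is the large grey ring, then the brass spacer.

Run:
```python
from h import *
B=(.658,.2293)
pick(S["large"],.004,.048,.13)
if arm.get_obs()["gripper_width"]<.04: raise SystemExit("missed")
place(B,.052,.048,.16)
arm.goto([.52,.30,.16],Q)
for n in("scene","top"):
    W=cloud(arm.read_camera(n)); print(n,"large",centre(W,B,.024,.078,.005),"reel",centre(W,(.659,.113),.0255,.031))
pick(S["brass"],.002,.052,.16)
p=arm.read_camera("scene");cv2.imwrite("pics/s3.png",p["color"][...,::-1])
```

```text
at grasp t15.5 tcp [0.5694 0.3262 0.0044] w0.0722 F [ 0.4  0.2 -0.4] ff 0.0
gripped t15.8 tcp [0.5694 0.3262 0.0051] w0.0456 F [-0.7 -0.3  5.2] ff 40.8
lifted t16.8 tcp [0.5684 0.3256 0.1291] w0.0455 F [-0.2 -0.2 -1.7] ff 41.0
down dz 0 df 7.1 t18.8 tcp [0.6582 0.2293 0.053 ] w0.0458 F [-3.2 -0.5  6.1] ff 41.7
open t19.2 tcp [0.6579 0.2293 0.0518] w0.0719 F [-0.1  0.5  0.1] ff 0.0
scene large [6.570e-01 2.277e-01 2.470e-02 6.574e-01 2.274e-01 2.370e-02 1.290e+02] reel [6.572e-01 1.143e-01 2.630e-02 6.571e-01 1.146e-01 2.550e-02 1.610e+02]
top large [6.581e-01 2.305e-01 2.410e-02 6.581e-01 2.304e-01 2.370e-02 1.530e+02] reel [6.570e-01 1.177e-01 2.560e-02 6.569e-01 1.177e-01 2.490e-02 3.190e+02]
at grasp t22.8 tcp [0.4575 0.2723 0.0023] w0.0761 F [-0.8 -0.2  0.5] ff 0.0
gripped t23.1 tcp [0.4574 0.2723 0.0028] w0.0496 F [-0.4 -1.6  6.5] ff 40.6
lifted t24.3 tcp [0.4566 0.2719 0.1591] w0.0490 F [-0.2  0.3 -1.7] ff 41.6
```

View pics/s3.png

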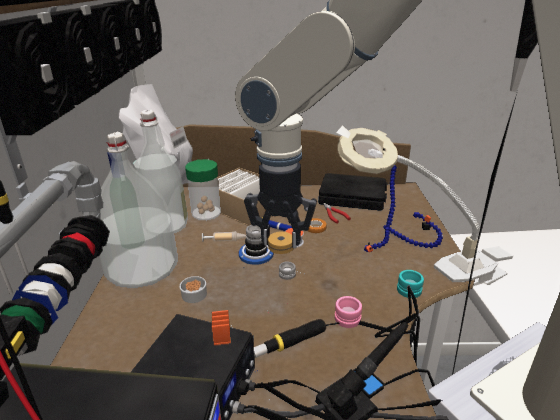

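Brass is held level at about (281,240). The stack stands behind it at (255,240), and the wrist is well clear of the lens.

Run:
```python
from h import *
B=(.658,.2293)
place(B,.080,.052,.17)
arm.goto([.53,.26,.17],Q)
for n in("scene","top"):
    W=cloud(arm.read_camera(n)); print(n,"brass",centre(W,B,.026,.098,.005),"small",centre(W,S["small"],.02,.024))
arm.move_gripper(.064); arm.goto([*S["small"],.10],Q); say("hover small")
for n in("scene","top"):
    p=arm.read_camera(n);cv2.imwrite(f"pics/{n}4.png",p["color"][...,::-1])
a,b=[cv2.imread(f"pics/{n}4.png") for n in("scene","top")]
cv2.imwrite("pics/both4.png",cv2.resize(np.hstack([a[60:360,160:560],b[60:360,160:560]]),(800,300)))
```

```text
down dz 0 df 8.0 t26.6 tcp [0.6582 0.2293 0.0809] w0.0491 F [-2.9 -0.9  5.4] ff 42.3
open t27.0 tcp [0.658  0.2293 0.0798] w0.0762 F [ 0.5 -0.2 -0.2] ff 0.0
scene brass [6.560e-01 2.254e-01 2.740e-02 6.570e-01 2.274e-01 2.500e-02 2.050e+02] small [5.469e-01 2.024e-01 2.090e-02 5.466e-01 2.027e-01 2.000e-02 1.160e+02]
top brass [6.649e-01 2.193e-01 2.120e-02 6.587e-01 2.294e-01 2.360e-02 7.900e+01] small [5.321e-01 2.076e-01 1.200e-02 5.429e-01 2.064e-01 1.540e-02 2.400e+01]
hover small t29.3 tcp [0.5465 0.2034 0.0994] w0.0640 F [-0.4  0.3  1.2] ff 0.0
```

View pics/both4.png

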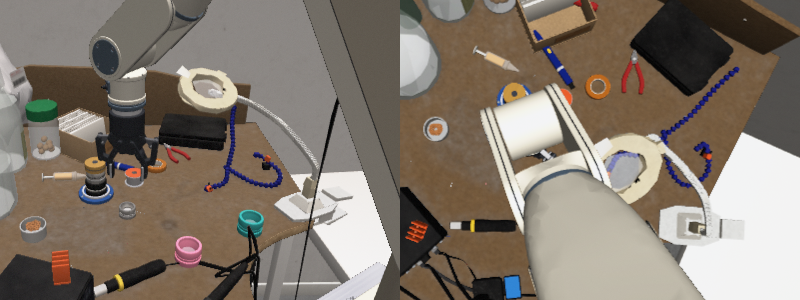

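The stack of three stands upright in the scene crop. In the top crop, the forearm's right edge shows close to the lens ring at about (605,150). I'll measure that clearance before descending.

Run:
```python
from h import *
e=np.array([np.cos(.357),np.sin(.357)]);n_=np.array([-e[1],e[0]])
for n in("top","scene"):
    W=cloud(arm.read_camera(n)).reshape(-1,3);W=W[np.isfinite(W).all(1)]
    s=W[:,:2]@e; l=W[:,:2]@n_
    for a in np.arange(.34,.68,.03):
        m=(abs(s-a)<.015)&(abs(l)<.12)&(W[:,2]>.36)&(W[:,2]<1); k=(abs(s-a)<.015)&(l<-.02)&(l>-.22)&(W[:,2]>.25)&(W[:,2]<=.36)
        if m.sum()>5: print(n,"s%.2f"%a,"arm l %.3f..%.3f z %.3f..%.3f"%(l[m].min(),l[m].max(),W[m,2].min(),W[m,2].max()),"lens lmax %.3f z %.3f..%.3f"%(l[k].max(),W[k,2].min(),W[k,2].max()) if k.sum()>3 else "")
```

```text
top s0.37 arm l -0.053..0.066 z 0.690..0.762 
top s0.40 arm l -0.054..0.065 z 0.655..0.733 lens lmax -0.111 z 0.293..0.301
top s0.43 arm l -0.054..0.064 z 0.612..0.687 lens lmax -0.097 z 0.293..0.314
top s0.46 arm l -0.055..0.064 z 0.504..0.641 lens lmax -0.098 z 0.257..0.327
top s0.49 arm l -0.056..0.063 z 0.517..0.593 lens lmax -0.092 z 0.267..0.343
top s0.52 arm l -0.056..0.063 z 0.389..0.544 lens lmax -0.089 z 0.327..0.352
top s0.55 arm l -0.057..0.062 z 0.379..0.510 
top s0.58 arm l -0.057..0.064 z 0.362..0.483 
top s0.61 arm l -0.057..0.064 z 0.374..0.455 
top s0.64 arm l -0.055..0.060 z 0.388..0.424 
scene s0.37 arm l -0.043..0.064 z 0.557..0.601 
scene s0.40 arm l -0.038..0.065 z 0.511..0.600 lens lmax -0.075 z 0.284..0.302
scene s0.43 arm l -0.054..0.063 z 0.473..0.600 lens lmax -0.050 z 0.284..0.315
scene s0.46 arm l -0.056..0.065 z 0.448..0.599 lens lmax -0.045 z 0.295..0.326
scene s0.49 arm l -0.057..0.064 z 0.417..0.574 lens lmax -0.048 z 0.307..0.342
scene s0.52 arm l -0.055..0.064 z 0.387..0.534 lens lmax -0.075 z 0.322..0.351
scene s0.55 arm l -0.055..0.065 z 0.360..0.508 lens lmax -0.020 z 0.275..0.360
scene s0.58 arm l -0.045..0.065 z 0.360..0.480 
scene s0.61 arm l 0.056..0.065 z 0.361..0.452 
scene s0.64 arm l 0.056..0.060 z 0.389..0.419
```

A straight descent would bring the forearm's underside into the lens edge (forearm to l=-0.057, lens to -0.045). I'll grip with radial closing and lean the tool 12° to the left in the pad plane, which shifts the forearm away. The ring stays upright because the place uses the same lean.

Run:
```python
from h import *
import h
a=np.radians(20.5);t=np.radians(12)
e=np.array([np.cos(a),np.sin(a),0]);n=np.array([-e[1],e[0],0])
z=-np.cos(t)*np.array([0,0,1])-np.sin(t)*n
R=np.c_[np.cross(e,z),e,z]; h.Q=list(Rn.from_matrix(R).as_quat())
c=S["small"];B=(.658,.2293)
for q in([*c,.10],[*c,.0045],[*B,.143],[*B,.1025]): print(np.round(arm.solve_ik(q,h.Q),2))
arm.goto([*c,.10],h.Q); say("leaned")
e2=e[:2];n2=n[:2]
W=cloud(arm.read_camera("scene")).reshape(-1,3);W=W[np.isfinite(W).all(1)]
s=W[:,:2]@e2;l=W[:,:2]@n2
W2=cloud(arm.read_camera("top")).reshape(-1,3);W2=W2[np.isfinite(W2).all(1)];s2=W2[:,:2]@e2;l2=W2[:,:2]@n2
for b in(.40,.43,.46,.49,.52,.55):
    m=(abs(s-b)<.015)&(abs(l)<.15)&(W[:,2]>.375)&(W[:,2]<1);k=(abs(s2-b)<.015)&(abs(l2)<.15)&(W2[:,2]>.375)&(W2[:,2]<1)
    print("s%.2f"%b,"under z %.3f"%W[m,2].min(),"right edge l %.3f"%l2[k].min())
```

```text
[ 0.44  0.56  1.8  -0.28  0.83  0.28]
[ 0.44  0.71  1.81 -0.34  0.67  0.36]
[ 0.41  0.63  1.51 -0.25  1.02  0.18]
[ 0.41  0.68  1.53 -0.26  0.96  0.2 ]
leaned t30.3 tcp [0.5466 0.2046 0.1005] w0.0640 F [-0.  -0.1  0.3] ff 0.0
s0.40 under z 0.507 right edge l -0.014
s0.43 under z 0.450 right edge l -0.010
s0.46 under z 0.419 right edge l -0.014
s0.49 under z 0.389 right edge l -0.014
s0.52 under z 0.376 right edge l -0.012
s0.55 under z 0.375 right edge l -0.009
```

The right edge now sits at l≈-0.014, about 30 mm clear of the lens. Picking the small ring.

Run:
```python
from h import *
import h
h.Q=list(arm.get_obs()["ee_rot"])
a=np.radians(20.5);t=np.radians(12)
e=np.array([np.cos(a),np.sin(a),0]);n=np.array([-e[1],e[0],0]);z=-np.cos(t)*np.array([0,0,1])-np.sin(t)*n
h.Q=list(Rn.from_matrix(np.c_[np.cross(e,z),e,z]).as_quat())
pick(S["small"],.0045,.040,.17)
p=arm.read_camera("scene");cv2.imwrite("pics/s5.png",cv2.resize(p["color"][140:320,180:400,::-1],None,fx=3,fy=3))
```

```text
at grasp t31.9 tcp [0.5468 0.2042 0.0048] w0.0641 F [-0.7 -0.4 -0.5] ff 0.0
gripped t32.2 tcp [0.5469 0.2043 0.0054] w0.0370 F [-0.8  0.   5.7] ff 39.8
lifted t33.5 tcp [0.5459 0.2037 0.1691] w0.0375 F [-0.1  0.  -0.4] ff 39.7
```

View pics/s5.png

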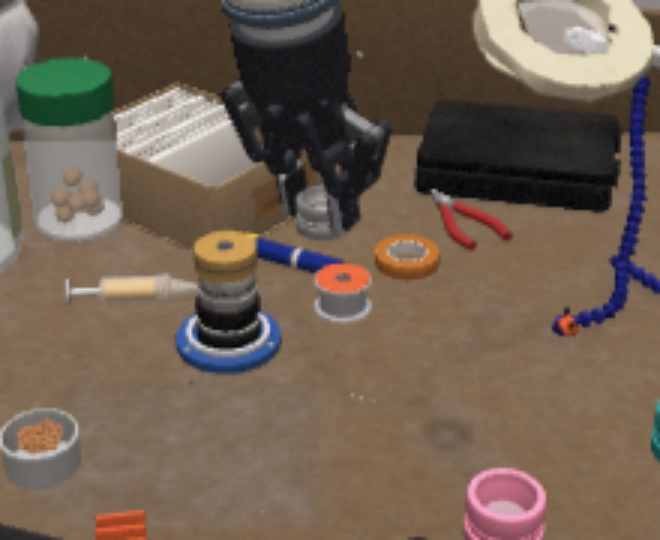

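The small ring is held upright at (318,210), and the three-part stack stands straight at (226,290). Placing it on top.

Run:
```python
from h import *
import h
a=np.radians(20.5);t=np.radians(12)
e=np.array([np.cos(a),np.sin(a),0]);n=np.array([-e[1],e[0],0]);z=-np.cos(t)*np.array([0,0,1])-np.sin(t)*n
h.Q=list(Rn.from_matrix(np.c_[np.cross(e,z),e,z]).as_quat())
B=(.658,.2293)
place(B,.1025,.040,.2)
arm.goto([.46,.27,.2],h.Q); say("clear")
for m in("scene","top"):
    p=arm.read_camera(m);W=cloud(p)
    print(m,"small",centre(W,B,.02,.122,.005),"reel",centre(W,(.659,.113),.0255,.031))
    if m=="scene": cv2.imwrite("pics/s6.png",cv2.resize(p["color"][160:300,180:360,::-1],None,fx=4,fy=4))
```

```text
down dz 0 df 6.2 t35.4 tcp [0.6581 0.2293 0.1034] w0.0379 F [-2.5 -0.5  5.7] ff 40.4
open t35.8 tcp [0.658  0.2293 0.1023] w0.0639 F [ 0.5 -1.   0.2] ff 0.0
clear t37.6 tcp [0.4612 0.2704 0.2002] w0.0641 F [1.2 0.2 1.1] ff 0.0
scene small [6.565e-01 2.271e-01 2.110e-02 6.560e-01 2.265e-01 2.040e-02 7.000e+01] reel [6.558e-01 1.137e-01 2.550e-02 6.566e-01 1.140e-01 2.470e-02 1.280e+02]
top small [6.569e-01 2.301e-01 2.010e-02 6.570e-01 2.300e-01 1.970e-02 1.230e+02] reel [6.570e-01 1.175e-01 2.550e-02 6.568e-01 1.178e-01 2.490e-02 3.240e+02]
```

View pics/s6.png

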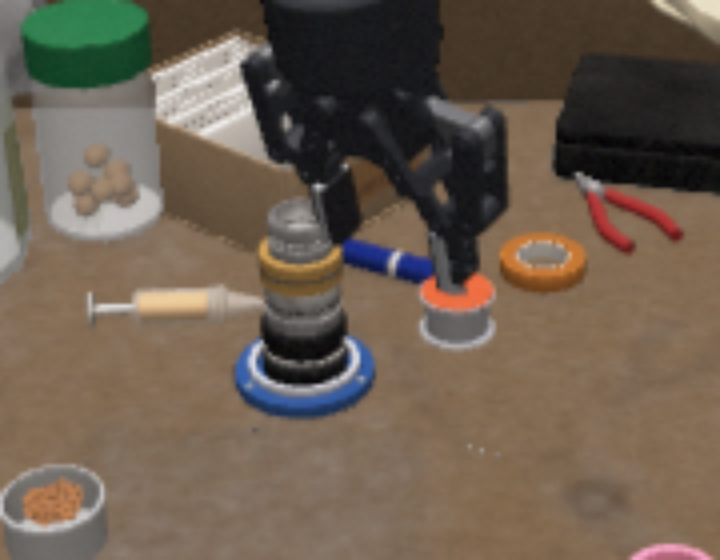

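The column of four stands straight on the stand, with the small ring at (300,220). Its top is at 0.122 and everything is centred within about 2 mm. The reel hasn't moved and the gripper is clear, in the foreground at z 0.2.

```bash
python3 -c "
from bench import arm
arm.hold(.5); print(arm.job_done())"
```

```text
the job is handed in; nothing more can be done
None
```

The column is built on the stand in the order you gave (black ring, large grey ring, brass spacer, small grey ring) and the job is handed in. The last camera check put the parts within about 2 mm of centre, with the reel where it started; the judge's verdict was not shown.

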